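Refit the reversed gauge arm on the wheel-checking stand

TASK

On each of the two wheel-checking stands, the gauge arm on the pivot pin should have its thin pointer towards the small wheel, but on one of them it was put on back to front, with the round paddle at the wheel. Lift that arm off its pin, turn it end for end, and refit it fully down on the same pin with its pointer towards the wheel, between the two stop pins, lowering it rather than dropping it. Leave the other stand's arm as it is.

Things in the scene. Friction and masses are not known exactly. Their poses are not given: they have to be found in the camera images.
- gauge_reversed: The back-to-front gauge arm: level aluminium bar (18 mm wide, 8 thick) with an upright hub mid-way: 30 mm along the bar, 38 across, 30 high, 22 mm vertical through hole, undersides flush. Origin: hub centre, half-way up; x: along the bar to the thin pointer; z: up. Opposite the pointer a flat round paddle, 40 mm across, ends 87 mm from the origin. 0.2 kg, balanced near the hub, loose on its pin.
- gauge_reversed_tip (a point): End of that arm's pointer (6 mm wide), 88 mm from the hub's centre and 11 mm below it.
- stand_a_seat (a point): Where that arm's hub centre lies when it is fully down and centred on its pin, 45 mm above the table. x: level, from the pin towards this stand's wheel; z: up. The pin is 12 mm thick and ends in a blunt cone, 29 mm above this point (14 mm above a seated hub). The arm rests on a rail 24 mm wide, its top 15 mm below this point.
- stand_a: That arm's stand, fixed. Origin: under the pin, on the table; x: to the wheel. Base plate 70 mm wide, 10 high. Two stop pins, 6 mm thick, top 50 mm above the table, 40 mm from the pin towards the wheel, 21 mm to either side: the bar has 12 degrees of swing between them, so it turns round only when lifted. Flat-lying scooter wheel 140 mm across, axle 170 mm from the pin, top 68 mm above the table.
- gauge_good: The other stand's gauge arm, of the same make, already right with its pointer towards its wheel: leave it alone. Origin and axes as for the reversed arm.
Not all that is in view belongs to the job. Leave any black or blue look-alike of the gauge_reversed alone.

How it is judged:
At the end, for the whole second after the job is handed in: The turned arm is down on its own pin (hub centre within 10 mm of its seat, level within 5 degrees), at rest, its pointer end over 70 mm from the pin towards the wheel and within 30 mm of the line from pin to axle; the other arm is within 15 mm of where it was (distance between gauge_reversed and stand_a_seat below 0.01 m and angle between gauge_reversed's own z axis and vertical below 0.09 rad and x of gauge_reversed_tip in the frame of stand_a_seat above 0.07 m and y of gauge_reversed_tip in the frame of stand_a_seat between -0.03 and 0.03 m and linear speed of gauge_reversed below 0.02 m/s and distance of gauge_good from where it was at the start of the episode below 0.015 m); the robot touches nothing.
It fails at once if the arm is dropped: let go and falling faster than 0.5 m/s (a fall of about 13 mm) (contact force between the fingers and gauge_reversed below 0.05 N and linear speed of gauge_reversed above 0.5 m/s).
It fails at once if the other stand's arm is moved by more than 15 mm (distance of gauge_good from where it was at the start of the episode above 0.015 m).
It also fails if it takes over 43 s, if anything falls off the work surface, if the arm or the gripper's body presses on something with over 40 N, if the wrist force passes 120 N, or if a joint passes its speed limit or range.

ROBOT

A 6-joint arm with a two-finger parallel gripper is mounted at the origin on the work surface. World frame = base frame: x ahead of the robot, y to its left, z up, the work surface at z = 0. Lengths are in m, angles in rad, forces in N, time in s.
With the tool pointing down it reaches from about 0.375 to 0.9 m from the base axis. Payload 3.1 kg.
Tool frame: the origin (TCP) lies between the finger pads; the fingertips stand 17 mm ahead of it and the grasp point (between the pads) lies 2 mm behind it; z points along the fingers, y is the direction in which the jaws open and shut (so a half turn about z gives the same grasp; the last joint's range is limited). The gripper opens to 85 mm and grips with 20 to 120 N. Pads are 22 mm wide; open, the fingers measure 114 mm over their backs; the gripper's body (76 mm by 85 mm) begins 54 mm behind the grasp point. The pads swing forward as they close: fully open they stand 13 mm farther back than shut.
Start: joints at [1.109, 0.527, 1.433, -0, 1.181, -0.178], TCP at [0.175, 0.6, 0.248] pointing down, gripper open.
Joint ranges: [-3.08, 3.08], [-0.75, 2.2], [0.22, 2.44], [-1.43, 4.57], [0, 2.65], [-2.85, 2.85]. Speed limits (rad/s): [2.79, 2.79, 3.14, 3.14, 3.14, 3.14].

INTERFACE

Orientations are given as a unit quaternion [x, y, z, w].
In Python, from station import manip, snapshot, camera_info, sign_off, search_frame, landmark_of gives the robot as it stands.
- The arm moves only by the tool play_rows, never from a script. Its argument "rows" is a list of rows, each an object of numbers: "grip": the finger opening in cm, from 0 to 8.54; "x", "y", "z": the shift along the world's x, y, z in cm; "roll": the turn about the world's z in rad. A call has 1 to 20 rows; each row is the pose to reach, as a shift and turn from the pose measured when the call began; what a row does not reach only later rows make up. A row lasts 1/10 s, in which the tool goes at most 50 mm and 8.59 degrees, less where a joint would pass 70% of its speed; a pose out of reach is approached as far as the arm can. A call with a gripper value outside its range is refused whole. The fingers move at their own pace and stop on an object; "grip_force" is the grip in N (left out, the last holds). Time passes only in rows, so rows that repeat a pose let the fingers close. It gives the time, the measured TCP pose, the force and the opening at its end, in the units of the state.
- manip.sense(): the state, without advancing time (a new reading comes with each control period).
- snapshot(name): name is "scene" or "side" or "wrist"; returns the picture (384x512x3 uint8, red, green, blue); there is no depth.
- camera_info(name): a dict with "fx", "fy", "cx", "cy" (pixels), "R" (3x3) and "t" (3): a world point X has camera coordinates R X + t. Camera axes: x right, y down, z forward; pixel columns grow to the right and rows downward; lengths in m; the calibration is good to about 2 mm. A picture is of the moment at which its call begins: read the wrist's pose just before it. camera_info takes no time and is no camera call; for the wrist camera it gives the pose at the moment of the call.
- sign_off(): hands the job in, once; it reports no verdict.
Trained networks look in the newest picture that a camera, given by its name, has taken for a name from the list of things; names that differ only in an ending like _2 or _b are one class to them, and where a whole thing is asked for, a point or a joint stands for the part that bears it (a point fixed in the world has none). Each returns a list of dicts, best first, with "score" (0 to 1); they miss things now and then, are a little off and sometimes report something else, mostly with a low value. They report only what shows in the picture. A call takes as long as a camera call. They do not tell look-alikes from the thing itself.
- search_frame(label, camera): "point" ([column, row] in pixels, amid what is visible of it).
- landmark_of(label, camera): "point" ([column, row] in pixels: a listed point, or the origin of a listed thing).
The state is a dict: "t": time; "q": joint angles; "qd": joint speeds; "tau": joint torques, N m; "tcp_pos": TCP position; "tool_rot": TCP orientation; "force": force on the tool from outside, world axes, zero at the start; "ft_torque": the same for the moment, N m; "finger_gap": opening from 0.0 (shut) to 1.0 (fully open).
Only numpy, scipy, OpenCV 4.12 (cv2) and the standard library are available. Lean on these libraries where they do the work, as an engineer would, in place of code of your own. Each camera call takes 0.05 s, during which the arm holds its last target. There are 200 camera calls.

## Working session

There is one attempt and no reset: what is moved stays moved. The work goes in short steps, Python scripts to look and compute and a tool call to move; the robot and the scene stay as the last step left them, time stands still between calls to the robot, and variables do not carry over. Pictures are saved under pics/ and viewed, about 8 in all and at most 12, crops included, and the job is handed in when it is done.

Besides the shell and the picture viewer there is one more tool, called after "Call:" by a JSON object that holds its "name" and its "arguments", one argument or row to a line. play_rows: Moves the arm, as the interface text tells. Its arguments: {"type":"object","properties":{"rows":{"type":"array","items":{"type":"object","properties":{"grip":{"type":"number"},"x":{"type":"number"},"y":{"type":"number"},"z":{"type":"number"},"roll":{"type":"number"}}}},"grip_force":{"type":"number"}},"required":["rows"]}

```bash
mkdir -p pics
cat > h.py <<'E'
import numpy as np, cv2
from station import *
def snap(n,f):
    im=snapshot(n); cv2.imwrite('pics/'+f,im[:,:,::-1]); return im
def ray(n,p,ci=None):
    c=ci or camera_info(n); R=np.array(c['R']);t=np.array(c['t'])
    d=R.T@np.array([(p[0]-c['cx'])/c['fx'],(p[1]-c['cy'])/c['fy'],1]); return -R.T@t,d
def at(n,p,z,ci=None):
    o,d=ray(n,p,ci); return o+d*(z-o[2])/d[2]
def proj(n,X,ci=None):
    c=ci or camera_info(n); v=np.array(c['R'])@np.array(X)+np.array(c['t']); return [c['fx']*v[0]/v[2]+c['cx'],c['fy']*v[1]/v[2]+c['cy']]
E
python3 - <<'E'
from h import *
a=snap('scene','scene.png');b=snap('side','side.png')
for n in('scene','side'):
    print(n,-np.array(camera_info(n)['R']).T@np.array(camera_info(n)['t']))
    for l,z in(('gauge_reversed',.045),('gauge_reversed_tip',.034),('stand_a_seat',.045),('stand_a',0)):
        for r in landmark_of(l,n)[:4]: print(l,np.round(r['point'],1),round(r['score'],2),np.round(at(n,r['point'],z),4))
cv2.imwrite('pics/both.png',cv2.resize(np.hstack([a,b])[:,:,::-1],(800,300)))
E
```

```text
scene [1.11415205 0.1642117  0.73654227]
gauge_reversed [357.4 177.7] 0.91 [0.3085 0.2359 0.045 ]
gauge_reversed [182.1 208. ] 0.79 [ 0.5271 -0.1958  0.045 ]
gauge_reversed [234.6 281.3] 0.69 [ 0.7049 -0.0015  0.045 ]
gauge_reversed [200.  154.7] 0.55 [ 0.3084 -0.2278  0.045 ]
gauge_reversed_tip [183.7 145.2] 0.92 [ 0.2617 -0.3012  0.034 ]
gauge_reversed_tip [273.2 294.2] 0.82 [0.7096 0.0847 0.034 ]
gauge_reversed_tip [376.8 198.9] 0.77 [0.3694 0.2915 0.034 ]
gauge_reversed_tip [190.8 188.1] 0.73 [ 0.4413 -0.207   0.034 ]
stand_a_seat [178.4 207.9] 0.63 [ 0.529  -0.2053  0.045 ]
stand_a [182.4 219.3] 0.59 [ 0.5276 -0.2025  0.    ]
side [0.31962305 0.61103539 0.53834325]
gauge_reversed [266.1 139.2] 0.88 [ 0.5209 -0.1966  0.045 ]
gauge_reversed [362.1 150.5] 0.84 [ 0.278  -0.1965  0.045 ]
gauge_reversed [348.3 307.3] 0.79 [0.2813 0.2586 0.045 ]
gauge_reversed [179.4 184.3] 0.64 [0.6603 0.0321 0.045 ]
gauge_reversed_tip [382.7 144.5] 0.66 [ 0.2268 -0.2555  0.034 ]
gauge_reversed_tip [294.8 148.2] 0.61 [ 0.4436 -0.1875  0.034 ]
gauge_reversed_tip [305.4 336.4] 0.56 [0.3377 0.3143 0.034 ]
stand_a_seat [264.3 138.4] 0.83 [ 0.5264 -0.1995  0.045 ]
stand_a [262.7 150.7] 0.94 [ 0.5339 -0.2097  0.    ]
```

View pics/scene.png

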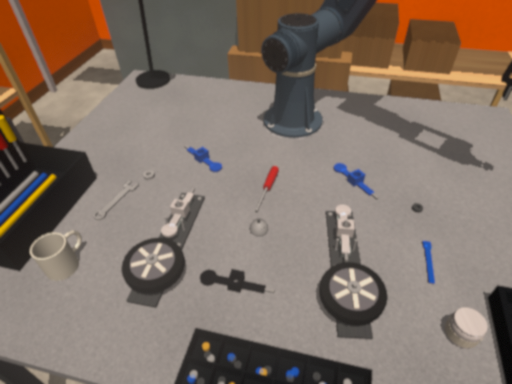

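View pics/side.png

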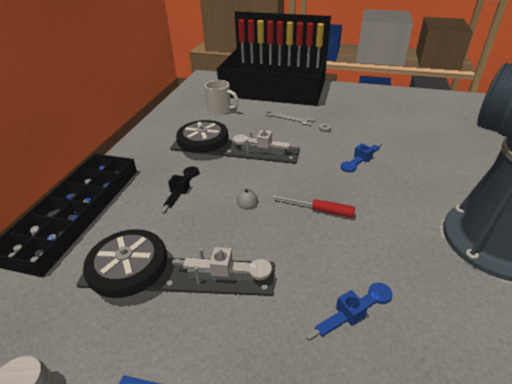

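The candidates are:
- White arms: (182,208), with its paddle at the wheel, and (345,225), with its pointer at the wheel.
- Blue look-alikes: (205,158) and (357,178).
- Black look-alike: (236,281).

The reversed one is (182,208) in scene, (266,139) in side. I'll check it in one crop and fit the axes.

Run:
```python
from h import *
from scipy.spatial.transform import Rotation as Ro
a=cv2.imread('pics/scene.png');b=cv2.imread('pics/side.png')
c=np.hstack([cv2.resize(a[180:310,110:220],(400,473),interpolation=2),cv2.resize(b[110:170,165:305],(400,171),interpolation=2) if 0 else cv2.copyMakeBorder(cv2.resize(b[110:170,165:305],(400,171),interpolation=2),0,302,0,0,0)])
cv2.imwrite('pics/crop.png',c)
def tri(p,q):
    o1,d1=ray('scene',p);o2,d2=ray('side',q)
    s=np.linalg.lstsq(np.c_[d1,-d2],o2-o1,rcond=None)[0]
    x,y=o1+s[0]*d1,o2+s[1]*d2; return np.round((x+y)/2,4),round(np.linalg.norm(x-y),4)
print('hub',tri((182.1,208),(266.1,139.2)),'tip',tri((190.8,188.1),(294.8,148.2)),'seat',tri((178.4,207.9),(264.3,138.4)),'stand',tri((182.4,219.3),(262.7,150.7)),'axle',tri((155,261),(203,130)))
s=manip.sense();print(s['q'],s['tcp_pos'],Ro.from_quat(s['tool_rot']).as_matrix().round(3).tolist())
```

```text
hub (array([ 0.5226, -0.199 ,  0.0418]), np.float64(0.0034)) tip (array([ 0.4432, -0.2045,  0.0292]), np.float64(0.0113)) seat (array([ 0.5275, -0.206 ,  0.042 ]), np.float64(0.0019)) stand (array([ 0.5317, -0.2   ,  0.0058]), np.float64(0.001)) axle (array([ 0.6954, -0.1935,  0.049 ]), np.float64(0.0068))
[ 1.10852276e+00  5.27534852e-01  1.43272628e+00 -2.15166503e-05
  1.18137001e+00 -1.78531817e-01] [0.17495125 0.59998303 0.24828058] [[-0.96, 0.28, 0.0], [0.28, 0.96, -0.0], [-0.0, -0.0, -1.0]]
```

View pics/crop.png

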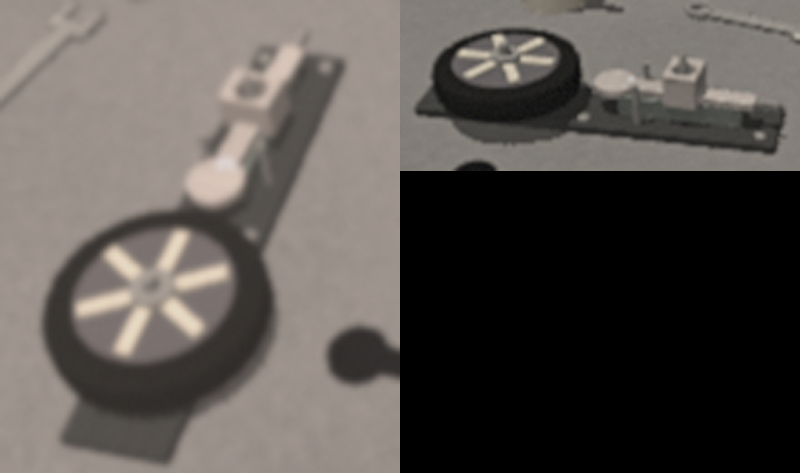

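The crop confirms it: the paddle sits at the wheel at crop (215,185), and the pointer points away at (300,40). Moving above it for a close look.

Call:
{"name": "play_rows", "arguments": {
  "rows": [
    {"x":7,"y":-9,"grip":8.5},
    {"x":14,"y":-18},
    {"x":21,"y":-27},
    {"x":27,"y":-36,"roll":0.1},
    {"x":29,"y":-45,"roll":0.2},
    {"x":31,"y":-55,"roll":0.28},
    {"x":33,"y":-65,"roll":0.28},
    {"x":34,"y":-73,"roll":0.28},
    {"x":35,"y":-80,"roll":0.28},
    {"x":35,"y":-80,"roll":0.28},
    {"x":35,"y":-80,"roll":0.28},
    {"x":35,"y":-80,"roll":0.28},
    {"x":35,"y":-80,"roll":0.28},
    {"x":35,"y":-80,"roll":0.28},
    {"x":35,"y":-80,"roll":0.28},
    {"x":35,"y":-80,"roll":0.28},
    {"x":35,"y":-80,"roll":0.28}
  ]
}}

```text
invalid input at $.rows[0]: expected keys grip, x, y, z, roll
```

Run:
```python
from h import *
n='wrist'
ci=camera_info(n);a=snap(n,'w1.png')
s=manip.sense();print(s['t'],s['q'],s['tcp_pos'],s['force'])
for l,z in(('gauge_reversed',.045),('gauge_reversed_tip',.034),('stand_a_seat',.045),('stand_a',0)):
    for r in landmark_of(l,n)[:4]: print(l,np.round(r['point'],1),round(r['score'],2),np.round(at(n,r['point'],z,ci),4))
```

```text
0.55 [ 1.10846790e+00  5.27481638e-01  1.43271080e+00 -1.78647186e-06
  1.18137960e+00 -1.78541089e-01] [0.17498271 0.59998194 0.24831825] [ 0.50296788 -0.62838138  0.43637104]
gauge_reversed [  3.7 309.2] 0.85 [0.264  0.2661 0.045 ]
gauge_reversed_tip [ 74.2 329.2] 0.55 [0.32  0.322 0.034]
```

View pics/w1.png

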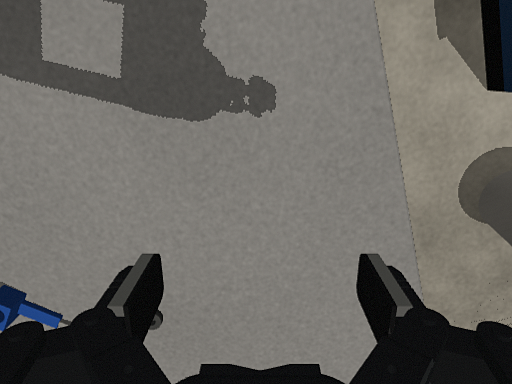

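The picture (no move was made) shows only the fingers, with pads at (150,255) and (370,255), and a blue look-alike. Every row needs all its keys, so I'll repeat the move.

Call:
{"name": "play_rows", "arguments": {
  "rows": [
    {"x":7,"y":-9,"z":0,"roll":0,"grip":8.5},
    {"x":14,"y":-18,"z":0,"roll":0,"grip":8.5},
    {"x":21,"y":-27,"z":0,"roll":0,"grip":8.5},
    {"x":27,"y":-36,"z":0,"roll":0.1,"grip":8.5},
    {"x":29,"y":-45,"z":0,"roll":0.2,"grip":8.5},
    {"x":31,"y":-55,"z":0,"roll":0.28,"grip":8.5},
    {"x":33,"y":-65,"z":0,"roll":0.28,"grip":8.5},
    {"x":35,"y":-80,"z":0,"roll":0.28,"grip":8.5},
    {"x":35,"y":-80,"z":0,"roll":0.28,"grip":8.5},
    {"x":35,"y":-80,"z":0,"roll":0.28,"grip":8.5},
    {"x":35,"y":-80,"z":0,"roll":0.28,"grip":8.5},
    {"x":35,"y":-80,"z":0,"roll":0.28,"grip":8.5},
    {"x":35,"y":-80,"z":0,"roll":0.28,"grip":8.5},
    {"x":35,"y":-80,"z":0,"roll":0.28,"grip":8.5},
    {"x":35,"y":-80,"z":0,"roll":0.28,"grip":8.5},
    {"x":35,"y":-80,"z":0,"roll":0.28,"grip":8.5},
    {"x":35,"y":-80,"z":0,"roll":0.28,"grip":8.5},
    {"x":35,"y":-80,"z":0,"roll":0.28,"grip":8.5},
    {"x":35,"y":-80,"z":0,"roll":0.28,"grip":8.5}
  ]
}}

```text
t: 2.65
tcp_pos: [0.5269, -0.2051, 0.2485]
tool_rot: [0.004, 1.0, -0.002, 0.002]
force: [-0.3, -0.2, -1.0]
finger_gap: 0.996
```

```bash
cat > look.py <<'E'
from h import *
import sys
n='wrist'
ci=camera_info(n);a=snap(n,sys.argv[1])
s=manip.sense();print(s['t'],s['q'],s['tcp_pos'],s['tool_rot'],s['force']);print(-np.array(ci['R']).T@np.array(ci['t']),ci['R'],[ci[k] for k in('fx','cx','cy')])
for l,z in(('gauge_reversed',.045),('gauge_reversed_tip',.034),('stand_a_seat',.045),('stand_a',0)):
    for r in landmark_of(l,n)[:4]: print(l,np.round(r['point'],1),round(r['score'],2),np.round(at(n,r['point'],z,ci),4))
E
python3 look.py w2.png
```

```text
2.7 [-5.65988852e-01  4.43961275e-01  1.59076510e+00  9.49411726e-05
  1.10610255e+00 -2.12975107e+00] [ 0.5254681  -0.20230691  0.24818554] [ 3.53830357e-03  9.99993666e-01 -1.67734239e-04  3.45668887e-04] [-0.34728414  0.72054276 -0.53764769]
[ 0.44490643 -0.20380835  0.37422236] [[ 0.00791676  0.99996647 -0.00209378]
 [ 0.94608422 -0.00681208  0.3238491 ]
 [ 0.32382398 -0.00454473 -0.94610643]] [340.9067446917785, 259.63358642753826, 187.24815804087865]
gauge_reversed [423.7 276. ] 0.92 [ 0.6639 -0.0226  0.045 ]
gauge_reversed [262.8 159.6] 0.73 [ 0.5286 -0.202   0.045 ]
gauge_reversed_tip [267.   66.1] 0.86 [ 0.441  -0.1976  0.034 ]
gauge_reversed_tip [489.1 272.6] 0.81 [0.6672 0.058  0.034 ]
stand_a_seat [259.6 162. ] 0.91 [ 0.531  -0.2052  0.045 ]
stand_a [263.  146.9] 0.94 [ 0.5255 -0.2015  0.    ]
```

View pics/w2.png

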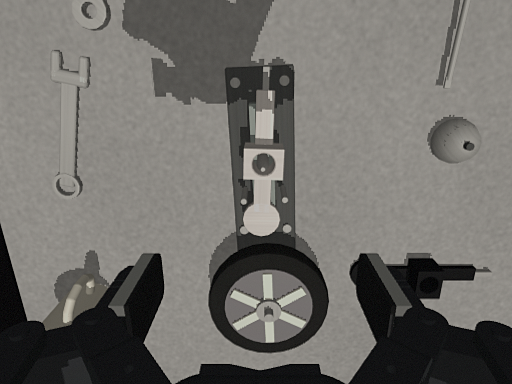

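The picture shows the hub top at (263,161), the pointer tip at (266,68), the paddle at (262,218) and the axle at (269,312).

Run:
```python
from h import *
im=cv2.imread('pics/w2.png')
cv2.imwrite('pics/w2c.png',cv2.resize(im[55:255,210:320],(440,800)[:2] and (330,600),interpolation=cv2.INTER_CUBIC))
for nm,p,z in(('hubtop',(263.5,161.5),.06),('pin',(263,166),.074),('axle',(269,312),.068),('tip',(266,68),.034),('paddle',(262,218),.034),('c1',(227,68),.01),('c2',(294,66),.01)):
    print(nm,np.round(at('wrist',p,z),4))
# hub top face centroid by threshold
```

```text
hubtop [ 0.5232 -0.194   0.06  ]
pin [ 0.5238 -0.1946  0.074 ]
axle [ 0.6888 -0.1879  0.068 ]
tip [ 0.4392 -0.1915  0.034 ]
paddle [ 0.593  -0.1952  0.034 ]
c1 [ 0.4388 -0.2303  0.01  ]
c2 [ 0.4371 -0.1628  0.01  ]
```

View pics/w2c.png

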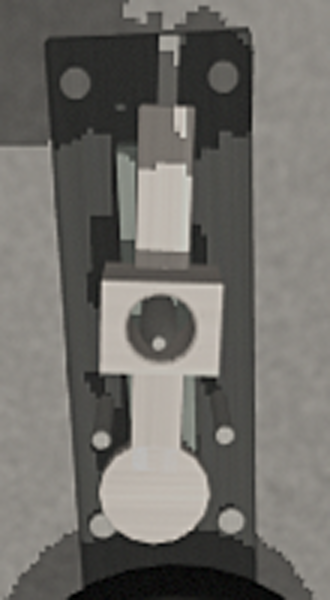

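Run:
```python
from h import *
n='wrist';ci=camera_info(n);im=snap(n,'w3.png');s=manip.sense();print(s['tcp_pos'],s['qd'].round(3) if hasattr(s['qd'],'round') else s['qd'])
old=cv2.imread('pics/w2.png');new=im[:,:,::-1]
t=old[60:235,225:300]
r=cv2.matchTemplate(np.ascontiguousarray(new),np.ascontiguousarray(t),cv2.TM_CCOEFF_NORMED);_,v,_,m=cv2.minMaxLoc(r)
d=np.array(m)-[225,60];print('shift',d,v)
for nm,p,z in(('hubtop',(264,164.5),.06),('pin',(262.7,169.3),.074),('sL',(243.7,201.7),.05),('sR',(285,200),.05),('axle',(269,312),.068),('tip',(266,68),.034),('paddle',(262,219),.034)):
    print(nm,np.round(at(n,np.array(p)+d,z,ci),4))
for l,z in(('gauge_reversed',.045),('stand_a_seat',.045),('stand_a',0)):
    for q in landmark_of(l,n)[:2]: print(l,np.round(q['point'],1),round(q['score'],2),np.round(at(n,q['point'],z,ci),4))
```

```text
[ 0.52447303 -0.19843578  0.24838627] [ 0.002 -0.003 -0.005 -0.002 -0.001  0.   ]
shift [-8  3] 0.9337797164916992
hubtop [ 0.5291 -0.2012  0.06  ]
pin [ 0.5298 -0.2022  0.074 ]
sL [ 0.5711 -0.2222  0.05  ]
sR [ 0.5694 -0.18    0.05  ]
axle [ 0.6927 -0.1966  0.068 ]
tip [ 0.4418 -0.199   0.034 ]
paddle [ 0.5978 -0.2039  0.034 ]
gauge_reversed [415.  281.1] 0.94 [ 0.666  -0.0231  0.045 ]
gauge_reversed [254.5 161.2] 0.75 [ 0.5267 -0.2028  0.045 ]
stand_a_seat [254.5 162.9] 0.92 [ 0.5285 -0.2028  0.045 ]
stand_a [254.4 154.4] 0.9 [ 0.5303 -0.2035  0.    ]
```

Call:
{"name": "play_rows", "arguments": {
  "rows": [
    {"x":0.45,"y":-0.35,"z":-4,"roll":-0.03,"grip":8.5},
    {"x":0.45,"y":-0.35,"z":-8,"roll":-0.03,"grip":8.5},
    {"x":0.45,"y":-0.35,"z":-11,"roll":-0.03,"grip":8.5},
    {"x":0.45,"y":-0.35,"z":-13,"roll":-0.03,"grip":8.5},
    {"x":0.45,"y":-0.35,"z":-15,"roll":-0.03,"grip":8.5},
    {"x":0.45,"y":-0.35,"z":-17,"roll":-0.03,"grip":8.5},
    {"x":0.45,"y":-0.35,"z":-18.5,"roll":-0.03,"grip":8.5},
    {"x":0.45,"y":-0.35,"z":-19.5,"roll":-0.03,"grip":8.5},
    {"x":0.45,"y":-0.35,"z":-20.2,"roll":-0.03,"grip":8.5},
    {"x":0.45,"y":-0.35,"z":-20.2,"roll":-0.03,"grip":8.5},
    {"x":0.45,"y":-0.35,"z":-20.2,"roll":-0.03,"grip":8.5},
    {"x":0.45,"y":-0.35,"z":-20.2,"roll":-0.03,"grip":8.5},
    {"x":0.45,"y":-0.35,"z":-20.2,"roll":-0.03,"grip":8.5}
  ]
}}

```text
t: 4.4
tcp_pos: [0.5298, -0.2027, 0.0473]
tool_rot: [0.016, 1.0, -0.0, 0.001]
force: [0.1, -0.0, -0.4]
finger_gap: 0.997
```

Call:
{"name": "play_rows", "arguments": {
  "rows": [
    {"x":0,"y":0,"z":0,"roll":0,"grip":5},
    {"x":0,"y":0,"z":0,"roll":0,"grip":4},
    {"x":0,"y":0,"z":0,"roll":0,"grip":3},
    {"x":0,"y":0,"z":0,"roll":0,"grip":3},
    {"x":0,"y":0,"z":0,"roll":0,"grip":3},
    {"x":0,"y":0,"z":0,"roll":0,"grip":3},
    {"x":0,"y":0,"z":0,"roll":0,"grip":3},
    {"x":0,"y":0,"z":0,"roll":0,"grip":3}
  ],
  "grip_force": 40
}}

```text
t: 5.2
tcp_pos: [0.5299, -0.2028, 0.0475]
tool_rot: [0.016, 1.0, -0.0, 0.001]
force: [-0.4, 0.6, 4.1]
finger_gap: 0.439
```

The opening is 37 mm, which matches the hub. Lifting.

Call:
{"name": "play_rows", "arguments": {
  "rows": [
    {"x":0,"y":0,"z":0.5,"roll":0,"grip":3},
    {"x":0,"y":0,"z":1,"roll":0,"grip":3},
    {"x":0,"y":0,"z":2,"roll":0,"grip":3},
    {"x":0,"y":0,"z":3,"roll":0,"grip":3},
    {"x":0,"y":0,"z":4,"roll":0,"grip":3},
    {"x":0,"y":0,"z":5,"roll":0,"grip":3},
    {"x":0,"y":0,"z":6,"roll":0,"grip":3},
    {"x":0,"y":0,"z":7,"roll":0,"grip":3},
    {"x":0,"y":0,"z":7,"roll":0,"grip":3},
    {"x":0,"y":0,"z":7,"roll":0,"grip":3},
    {"x":0,"y":0,"z":7,"roll":0,"grip":3}
  ],
  "grip_force": 60
}}

```text
t: 6.3
tcp_pos: [0.5296, -0.2026, 0.1172]
tool_rot: [0.016, 1.0, -0.0, 0.0]
force: [0.4, -0.3, -1.8]
finger_gap: 0.431
```

```bash
python3 look.py w4.png | grep -v '\]\]'
python3 - <<'E'
import cv2,numpy as np
cv2.imwrite('pics/w4c.png',cv2.resize(cv2.imread('pics/w4.png'),(800,600)))
E
```

```text
6.35 [-5.62470544e-01  6.33853866e-01  1.69058341e+00  7.41812732e-05
  8.16521957e-01 -2.10094588e+00] [ 0.52952167 -0.20257579  0.11704005] [ 1.61851800e-02  9.99868961e-01 -1.41440754e-04  2.84661080e-04] [-0.4842572   1.20755909 -1.9270991 ]
[ 0.44797747 -0.1996215   0.24307928] [[ 3.18259410e-02  9.99493243e-01  6.05263278e-04]
 [ 9.46418576e-01 -3.03306332e-02  3.21515057e-01]
gauge_reversed [494.6 358.1] 0.82 [ 0.6542 -0.0321  0.045 ]
gauge_reversed [260.  266.7] 0.81 [ 0.5711 -0.2032  0.045 ]
gauge_reversed_tip [260.7  50.3] 0.8 [ 0.4366 -0.1985  0.034 ]
stand_a [262.5 265.9] 0.48 [ 0.5984 -0.2019 -0.    ]
```

View pics/w4c.png

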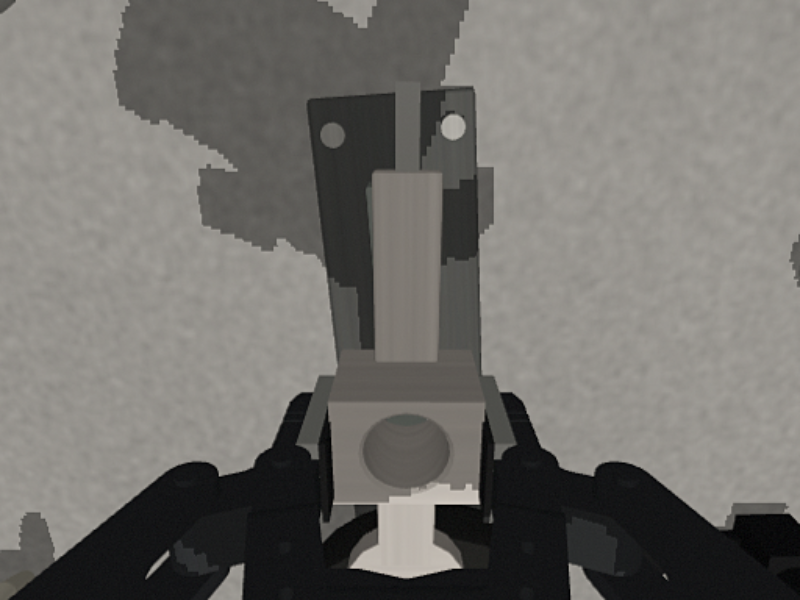

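The arm is held level, with the hub top at (259,290) in original pixels. Next I'll work out the hub's offset from the TCP.

Run:
```python
from h import *
print(at('wrist',(259.2,290),.1295),at('wrist',(260,266.7),.1145),at('wrist',(260.7,52),.1035),manip.sense()['tcp_pos'],proj('wrist',[.5295,-.2025,.13]))
```

```text
[ 0.52912847 -0.20239288  0.1295    ] [ 0.52800121 -0.20202036  0.1145    ] [ 0.44111498 -0.1989997   0.1035    ] [ 0.5297285  -0.20267508  0.11710523] [np.float64(258.9557869660267), np.float64(291.59218565700587)]
```

Call:
{"name": "play_rows", "arguments": {
  "rows": [
    {"x":0,"y":0,"z":0,"roll":-0.13,"grip":3},
    {"x":0,"y":0,"z":0,"roll":-0.26,"grip":3},
    {"x":0,"y":0,"z":0,"roll":-0.39,"grip":3},
    {"x":0,"y":0,"z":0,"roll":-0.52,"grip":3},
    {"x":0,"y":0,"z":0,"roll":-0.65,"grip":3},
    {"x":0,"y":0,"z":0,"roll":-0.78,"grip":3},
    {"x":0,"y":0,"z":0,"roll":-0.91,"grip":3},
    {"x":0,"y":0,"z":0,"roll":-1.04,"grip":3},
    {"x":0,"y":0,"z":0,"roll":-1.17,"grip":3},
    {"x":0,"y":0,"z":0,"roll":-1.3,"grip":3},
    {"x":0,"y":0,"z":0,"roll":-1.43,"grip":3},
    {"x":0,"y":0,"z":0,"roll":-1.5,"grip":3},
    {"x":0,"y":0,"z":0,"roll":-1.54,"grip":3},
    {"x":0,"y":0,"z":0,"roll":-1.54,"grip":3},
    {"x":0,"y":0,"z":0,"roll":-1.54,"grip":3}
  ]
}}

```text
t: 8.05
tcp_pos: [0.5297, -0.2027, 0.117]
tool_rot: [0.707, 0.707, -0.001, 0.0]
force: [0.3, -0.6, -1.8]
finger_gap: 0.435
```

Call:
{"name": "play_rows", "arguments": {
  "rows": [
    {"x":0,"y":0,"z":0,"roll":-0.13,"grip":3},
    {"x":0,"y":0,"z":0,"roll":-0.26,"grip":3},
    {"x":0,"y":0,"z":0,"roll":-0.39,"grip":3},
    {"x":0,"y":0,"z":0,"roll":-0.52,"grip":3},
    {"x":0,"y":0,"z":0,"roll":-0.65,"grip":3},
    {"x":0,"y":0,"z":0,"roll":-0.78,"grip":3},
    {"x":0,"y":0,"z":0,"roll":-0.91,"grip":3},
    {"x":0,"y":0,"z":0,"roll":-1.04,"grip":3},
    {"x":0,"y":0,"z":0,"roll":-1.17,"grip":3},
    {"x":0,"y":0,"z":0,"roll":-1.3,"grip":3},
    {"x":0,"y":0,"z":0,"roll":-1.43,"grip":3},
    {"x":0,"y":0,"z":0,"roll":-1.5,"grip":3},
    {"x":0,"y":0,"z":0,"roll":-1.54,"grip":3},
    {"x":0,"y":0,"z":0,"roll":-1.54,"grip":3},
    {"x":0,"y":0,"z":0,"roll":-1.54,"grip":3},
    {"x":0,"y":0,"z":0,"roll":-1.54,"grip":3}
  ]
}}

```text
t: 9.65
tcp_pos: [0.5297, -0.2027, 0.1169]
tool_rot: [1.0, 0.015, -0.0, -0.0]
force: [0.0, 0.4, -1.9]
finger_gap: 0.434
```

```bash
python3 look.py w5.png
python3 - <<'E'
import cv2,numpy as np
from h import *
a=cv2.resize(cv2.imread('pics/w5.png'),(400,300))
s=snap('side','s5.png')[:,:,::-1][80:200,150:310];sc=snap('scene','sc5.png')[:,:,::-1][150:310,100:260]
cv2.imwrite('pics/m5.png',np.vstack([np.hstack([a,cv2.resize(s,(400,300))]),cv2.resize(np.ascontiguousarray(sc),(800,300))*0+0])[:300])
cv2.imwrite('pics/m5.png',np.hstack([cv2.resize(cv2.imread('pics/w5.png')[100:384,100:420],(440,390)),cv2.resize(s,(360,390))]))
E
```

```text
9.7 [-5.62500649e-01  6.34630719e-01  1.68894308e+00  2.24304434e-04
  8.19098770e-01  9.77445223e-01] [ 0.52969432 -0.20266812  0.11694883] [ 9.99882063e-01  1.53479917e-02 -4.07532153e-04 -3.63562595e-04] [ 0.07399477 -0.39034734 -1.90065854]
[ 0.61305412 -0.19994813  0.2428269 ] [[ 0.03143041 -0.99950444 -0.00173502]
 [-0.94681923 -0.03032973  0.32033334]
 [-0.32022722 -0.00842546 -0.9473033 ]] [340.9067446917785, 259.63358642753826, 187.24815804087865]
gauge_reversed [257.2 267.4] 0.8 [ 0.4898 -0.2019  0.045 ]
gauge_reversed_tip [258.7  50.6] 0.96 [ 0.6245 -0.1987  0.034 ]
```

View pics/m5.png

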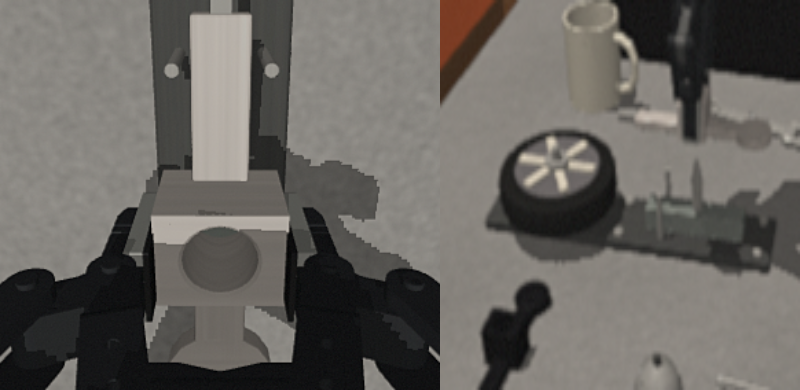

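The wrist view shows the pointer towards the wheel, midway between the stop pins at crop (171,70) and (271,70). The bare pin tip in the side view is at about (264,130).

Run:
```python
from h import *
f=lambda u,v:(100+u*320/440,100+v*284/390)
L=at('wrist',f(171,70),.05);R=at('wrist',f(271,70),.05);print(L,R,(L+R)/2,'mid; hub top',at('wrist',f(219.5,260),.1295))
print('pin side',at('side',(264.2,130.2),.074),'proj of (.5297,-.2027,.074):',proj('side',[.5297,-.2027,.074]),proj('scene',[.5297,-.2027,.074]))
```

```text
[ 0.56929481 -0.18067304  0.05      ] [ 0.57060016 -0.22257538  0.05      ] [ 0.56994748 -0.20162421  0.05      ] mid; hub top [ 0.53267087 -0.20228208  0.1295    ]
pin side [ 0.52425536 -0.19110125  0.074     ] proj of (.5297,-.2027,.074): [np.float64(263.2253473752941), np.float64(127.77720853716521)] [np.float64(177.3194741103418), np.float64(200.38329068890008)]
```

The pin estimate (0.530, -0.203) lies directly under the hub. Lowering in two steps.

Call:
{"name": "play_rows", "arguments": {
  "rows": [
    {"x":0,"y":0,"z":-1,"roll":0,"grip":3},
    {"x":0,"y":0,"z":-2,"roll":0,"grip":3},
    {"x":0,"y":0,"z":-2.5,"roll":0,"grip":3},
    {"x":0,"y":0,"z":-3,"roll":0,"grip":3},
    {"x":0,"y":0,"z":-3.5,"roll":0,"grip":3},
    {"x":0,"y":0,"z":-4,"roll":0,"grip":3},
    {"x":0,"y":0,"z":-4,"roll":0,"grip":3},
    {"x":0,"y":0,"z":-4,"roll":0,"grip":3}
  ]
}}

```text
t: 10.8
tcp_pos: [0.5297, -0.2027, 0.0769]
tool_rot: [1.0, 0.015, -0.0, -0.0]
force: [0.4, 0.4, -2.9]
finger_gap: 0.432
```

Run:
```python
from h import *
s=snap('side','s6.png')[:,:,::-1][80:200,150:310];sc=snap('scene','sc6.png')[:,:,::-1][150:290,100:240]
w=snap('wrist','w6.png')[:,:,::-1][100:384,100:420]
cv2.imwrite('pics/m6.png',np.hstack([cv2.resize(np.ascontiguousarray(x),(266,266)) for x in(w,s,sc)]))
print(manip.sense()['force'],manip.sense()['tcp_pos'])
```

```text
[-0.87186023  0.3122444  -1.70559234] [ 0.52991575 -0.20281342  0.07728335]
```

View pics/m6.png

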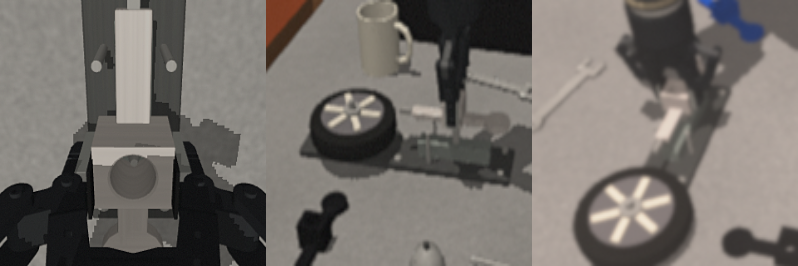

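The pin tip shows inside the hole and there is no contact force. Continuing down to the seat.

Call:
{"name": "play_rows", "arguments": {
  "rows": [
    {"x":0,"y":0,"z":-0.7,"roll":0,"grip":3},
    {"x":0,"y":0,"z":-1.4,"roll":0,"grip":3},
    {"x":0,"y":0,"z":-1.9,"roll":0,"grip":3},
    {"x":0,"y":0,"z":-2.3,"roll":0,"grip":3},
    {"x":0,"y":0,"z":-2.6,"roll":0,"grip":3},
    {"x":0,"y":0,"z":-2.8,"roll":0,"grip":3},
    {"x":0,"y":0,"z":-2.9,"roll":0,"grip":3},
    {"x":0,"y":0,"z":-2.95,"roll":0,"grip":3},
    {"x":0,"y":0,"z":-2.95,"roll":0,"grip":3},
    {"x":0,"y":0,"z":-2.95,"roll":0,"grip":3}
  ]
}}

```text
t: 11.95
tcp_pos: [0.53, -0.2028, 0.048]
tool_rot: [1.0, 0.015, 0.0, -0.0]
force: [0.4, 0.1, -1.4]
finger_gap: 0.434
```

Call:
{"name": "play_rows", "arguments": {
  "rows": [
    {"x":0,"y":0,"z":-0.05,"roll":0,"grip":3},
    {"x":0,"y":0,"z":-0.1,"roll":0,"grip":3},
    {"x":0,"y":0,"z":-0.1,"roll":0,"grip":3},
    {"x":0,"y":0,"z":-0.1,"roll":0,"grip":3}
  ]
}}

```text
t: 12.35
tcp_pos: [0.5301, -0.2029, 0.0476]
tool_rot: [1.0, 0.015, 0.0, 0.0]
force: [-0.8, 1.0, 4.9]
finger_gap: 0.438
```

The force turned upward at the grasp height, so the arm is seated. Opening slowly, then retreating.

Call:
{"name": "play_rows", "arguments": {
  "rows": [
    {"x":0,"y":0,"z":0,"roll":0,"grip":4.2},
    {"x":0,"y":0,"z":0,"roll":0,"grip":5},
    {"x":0,"y":0,"z":0,"roll":0,"grip":6},
    {"x":0,"y":0,"z":0,"roll":0,"grip":7.5},
    {"x":0,"y":0,"z":0,"roll":0,"grip":8.5},
    {"x":0,"y":0,"z":0,"roll":0,"grip":8.5},
    {"x":0,"y":0,"z":0,"roll":0,"grip":8.5},
    {"x":0,"y":0,"z":0,"roll":0,"grip":8.5},
    {"x":0,"y":0,"z":1,"roll":0,"grip":8.5},
    {"x":0,"y":0,"z":3,"roll":0,"grip":8.5},
    {"x":0,"y":0,"z":6,"roll":0,"grip":8.5},
    {"x":0,"y":0,"z":10,"roll":0,"grip":8.5},
    {"x":0,"y":0,"z":14,"roll":0,"grip":8.5},
    {"x":0,"y":0,"z":18,"roll":0,"grip":8.5},
    {"x":0,"y":0,"z":20,"roll":0,"grip":8.5},
    {"x":0,"y":0,"z":20,"roll":0,"grip":8.5},
    {"x":0,"y":0,"z":20,"roll":0,"grip":8.5},
    {"x":0,"y":0,"z":20,"roll":0,"grip":8.5}
  ]
}}

```text
t: 14.15
tcp_pos: [0.5291, -0.2023, 0.2463]
tool_rot: [1.0, 0.015, -0.001, -0.001]
force: [0.5, -0.1, -0.0]
finger_gap: 0.998
```

```bash
python3 look.py w7.png | tail -8
python3 - <<'E'
from h import *
w=cv2.imread('pics/w7.png');s=snap('side','s7.png')[:,:,::-1][80:200,150:310]
cv2.imwrite('pics/m7.png',np.hstack([cv2.resize(w,(480,360)),cv2.resize(np.ascontiguousarray(s),(320,360))]))
E
```

```text
[-0.94645705 -0.02993655  0.32143872]
 [-0.32136059 -0.00751687 -0.94692707]] [340.9067446917785, 259.63358642753826, 187.24815804087865]
gauge_reversed [283.7 346.8] 0.94 [ 0.2997 -0.2376  0.045 ]
gauge_reversed [262.5 155.5] 0.73 [ 0.5346 -0.2041  0.045 ]
gauge_reversed_tip [261.6  60.5] 0.7 [ 0.6224 -0.2004  0.034 ]
gauge_reversed_tip [335.4 365.3] 0.68 [ 0.2618 -0.3061  0.034 ]
stand_a_seat [262.6 157.2] 0.69 [ 0.5329 -0.2043  0.045 ]
stand_a [261.6 152.7] 0.93 [ 0.5271 -0.2036  0.    ]
```

View pics/m7.png

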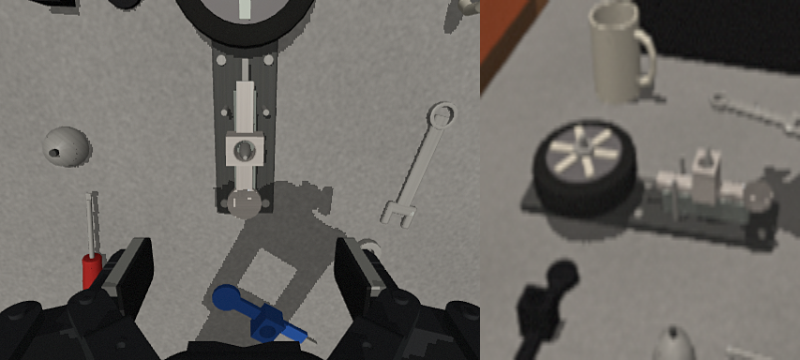

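The arm is seated on its pin at (245,150), with the pointer towards the wheel between the stop pins and the gripper clear.

```bash
python3 -c "
from station import *
print(sign_off())"
```

```text
the job is handed in; nothing more can be done
None
```

I lifted the back-to-front gauge arm off its pin, turned it end for end, and lowered it back onto the same pin. The job was handed in at about 14 s of robot time, with no verdict reported.

- **Seating:** The wrist force turned upward at 47.6 mm TCP height, within 0.1 mm of the 47.5 mm at which the arm was first gripped. I released only after that, so it was lowered, not dropped.
- **Position:** The last wrist and side pictures show the arm seated, with its pointer between the two stop pins. By the wrist landmarks, the hub is about 2 mm from the seat and the pointer end is about 90 mm towards the wheel, close to the pin–axle line. These estimates are only good to a few millimetres.
- **Gripper:** It ended open, 20 cm above the stand and touching nothing.
- **Other arm:** The robot never went down near the good stand's arm or the look-alikes. I did not measure the good arm's position again at the end.
- **Disagreements:** No check failed, but one side-camera estimate of the bare pin was about 12 mm off the wrist one. I used the wrist value, and the arm went down with no sign of contact until it seated. My first move call was refused because its rows lacked some keys, which cost no motion.

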